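# Isolate, clear and load the cell-block test plate

### The arm

A 7-joint arm with a two-finger parallel gripper is mounted at the origin on the work surface. World frame = base frame: x ahead of the robot, y to its left, z up, the work surface at z = 0. Lengths are in m, angles in rad, forces in N, time in s.
With the tool pointing down it reaches from about 0.35 to 0.9 m from the base axis. Payload 7.2 kg.
Tool frame: the origin (TCP) lies midway between the tips of the shut fingers; the grasp point (between the pads) lies 19 mm behind it; x points along the fingers, y is the direction in which the jaws open and shut, and the axes are right-handed (so a half turn about x gives the same grasp; the last joint's range is limited). The gripper opens to 88 mm and grips with 3 to 60 N. Pads are 20 mm wide; open, the fingers measure 115 mm over their backs; the gripper's body (75 mm by 178 mm) begins 61 mm behind the grasp point.
Start: joints at [1.253, 0.411, -0.013, 1.596, 0.006, 1.134, -0.082], TCP at [0.154, -0.606, 0.223] pointing down, gripper open.
Joint ranges: [-2.95, 2.95], [-0.29, 1.99], [-1.47, 1.44], [0.14, 2.54], [-1.03, 4.17], [0.13, 1.85], [-2.86, 2.86]. Speed limits (rad/s): [2.39, 2.39, 3.01, 3.01, 3.14, 3.14, 3.14].

### API

Orientations are given as a unit quaternion [w, x, y, z].
In Python, from cell import bot gives the robot as it stands. The module is installed in compiled form; this text tells all that it offers.
- The arm moves only by the tool servo_tool, never from a script. Its argument "targets" is a list of rows, each a list of 3 entries, a list of its own where there are three numbers: the opening, from 0 (shut) to 1 (fully open), then the shift along the tool's x, y, z in m, then the turn about the tool's x in rad. In form: [[grip, [tx, ty, tz], roll], ...]. A call has 1 to 12 rows; each row is the pose to reach, as a shift and turn from the pose commanded when the call began, along the tool's axes at that moment; what a row does not reach only later rows make up. A row lasts 1/10 s, in which the tool goes at most 50 mm and 8.59 degrees, less where a joint would pass 70% of its speed; a pose out of reach is approached as far as the arm can. A call with a gripper value outside its range is refused whole. The fingers move at their own pace and stop on an object; "squeeze" is the grip in N (left out, the last holds). Time passes only in rows, so rows that repeat a pose let the fingers close. It gives the time, the measured TCP pose, the force and the opening at its end, in the units of the state.
- bot.get_obs(): the state, without advancing time (a new reading comes with each control period).
- bot.snapshot(name): name is "scene" or "top" or "wrist"; returns (picture, depth): 384x512x3 uint8, red, green, blue; 384x512 float32, m along the optical axis (not along the pixel's ray), 0 where there is no reading.
- bot.camera_params(name): a dict with "fx", "fy", "cx", "cy" (pixels), "position" and "orientation" of the camera in the world; the wrist camera has in their place "hand_eye" (4x4, takes a point from camera to tool coordinates, whose origin is the TCP and whose axes are the tool frame's). Camera axes: x right, y up, looking along -z (the intrinsics and any distortion apply to the point x, -y, -z); pixel columns grow to the right and rows downward; lengths in m; the calibration is good to about 2 mm. The wrist camera is an equidistant fisheye: a pixel r from the principal point sees the ray r / f radians off the axis. A picture is of the moment at which its call begins: read the wrist's pose just before it. camera_params takes no time and is no camera call.
- bot.hand_in(): hands the job in, once; it reports no verdict.
The state is a dict: "time": time; "q": joint angles; "joint_vel": joint speeds; "effort": joint torques, N m; "eef_pos": TCP position; "eef_rot": TCP orientation; "wrist_force": force on the tool from outside, world axes, zero at the start; "wrist_torque": the same for the moment, N m; "opening": opening from 0.0 (shut) to 1.0 (fully open).
Only numpy, scipy, OpenCV 4.12 (cv2) and the standard library are available. Lean on these libraries where they do the work, as an engineer would, in place of code of your own. Each camera call takes 0.05 s, during which the arm holds its last target. There are 200 camera calls.

### The job

Turn the isolator's rotary handle to its off detent, then with the scraper block sweep every loose offcut off the test plate into the catch tray at its open end (they are sharp: never touch them with the gripper) and stand the scraper upright back on the bench, clear of the station. Then stand every waiting cell block upright on the plate, each with its long side squarely across both copper strips, and only then turn the handle fully back to its on detent. Leave the other things on the bench where they are.

Things in the scene. Friction and masses are not known exactly. Their poses are not given: they have to be found in the camera images.
- station: Fixed test station: grey plate 140 mm wide (x) by 280 mm long (y), top 32 mm above the bench, with 8 mm thick rails rising 12 mm above it along both long sides and the -y end; the +y end is open to a steel catch tray. Origin on the bench under the plate's centre, z up. Overall y -148 to +258 mm, x -78 to +78 mm.
- plate (a point): Centre of the plate's top face, 32 mm above the station's origin; axes as the station's. Two flush copper strips 12 mm wide and 260 mm long run along y at x = -28 and +28 mm.
- tray (a point): Centre of the catch tray's inner floor (5 mm above the bench, 195 mm from the plate's centre along +y), axes as the station's. The tray is 140 mm (x) by 110 mm (y) inside; its three walls are 8 mm thick and reach 50 mm above the bench, its fourth side is the plate's 27 mm drop.
- handle (a joint): Angle of the isolator's rotary handle, rad: 0 = on detent, 1.57 = off detent; grows counter-clockwise seen from above, about a vertical axis. Stops at both ends; an over-centre spring snaps it into the nearer detent from the half-way point (about 0.13 N m).
- handle_grip (a point): On the handle's turning axis, at mid-height of its black bar grip, 86 mm above the bench. The bar is 96 mm long (this frame's x), 18 mm wide (y) and 30 mm high (71 to 101 mm above the bench); the frame turns with it.
- handle_nose (a point): The nose end of the bar grip (a white line on top marks this half), 48 mm from the axis. At on the nose points along the isolator box's +x (bar mark), at off along its +y (dot mark).
- isolator: Fixed grey isolator box, 110 x 110 x 60 mm, under the handle; origin at the centre of its underside. It stands to the left or the right of the station; a black meter of like size stands on the other side.
- scraper: Loose scraper block: white base 40 mm thick (x), 110 mm wide (y), 30 mm high, with an upright wooden grip 24 mm thick (x), 60 mm wide (y) from 30 to 85 mm height on top. Origin at the centre of its underside, z up. 250 g.
- chip1: Loose sharp yellow board offcut 36 (x) x 26 (y) x 8 mm lying on the plate at the start; origin at the centre of its underside. May be absent (None).
- chip2: Loose sharp yellow board offcut 36 (x) x 26 (y) x 8 mm lying on the plate at the start; origin at the centre of its underside. May be absent (None).
- chip3: Loose sharp yellow board offcut 36 (x) x 26 (y) x 8 mm lying on the plate at the start; origin at the centre of its underside. May be absent (None).
- chip4: Loose sharp yellow board offcut 36 (x) x 26 (y) x 8 mm lying on the plate at the start; origin at the centre of its underside. May be absent (None).
- chip5: Loose sharp yellow board offcut 36 (x) x 26 (y) x 8 mm lying on the plate at the start; origin at the centre of its underside. May be absent (None).
- block1: Loose cell block of six short blue upright cells on an aluminium foot plate, with a yellow board on top: 78 mm (x) by 52 mm (y), 56 mm high, about 500 g; origin at the centre of its underside, z up. May be absent (None).
- block2: Loose cell block of six short blue upright cells on an aluminium foot plate, with a yellow board on top: 78 mm (x) by 52 mm (y), 56 mm high, about 500 g; origin at the centre of its underside, z up. May be absent (None).
- block3: Loose cell block of six short blue upright cells on an aluminium foot plate, with a yellow board on top: 78 mm (x) by 52 mm (y), 56 mm high, about 500 g; origin at the centre of its underside, z up. May be absent (None).
- tape_roll: Bystander: clear tape roll, 70 mm across, 22 mm high, lying flat; origin at its underside's centre.
- screwdriver: Bystander: screwdriver lying on the bench.
- spool: Bystander: green spool, 60 mm across, 55 mm high; origin at its underside's centre.
- pot: Bystander: white cup, 70 mm across, 70 mm high; origin at its underside's centre.

How it is judged:
By the outcome, as a careful person would: the job done as asked, in the order asked, and still so for the second after the job is handed in, with the robot touching nothing.
Of chip1, chip2, chip3, chip4, chip5 only 3 to 5 are there at a start; the rules pass over those that are not, and their reading is None.
Of block1, block2, block3 only 2 to 3 are there at a start; the rules pass over those that are not, and their reading is None.
At some moment in a run one of scraper, block1, block2, block3 may be knocked a few centimetres aside while the robot is not near it.
Once in a run the grip may slacken for a moment while it holds something.
It also fails if it takes over 210 s, if anything falls off the work surface, if the arm or the gripper's body presses on something with over 40 N, if the wrist force passes 120 N, or if a joint passes its speed limit or range.

## Working session

There is one attempt and no reset: what is moved stays moved. The work goes in short steps, Python scripts to look and compute and a tool call to move; the robot and the scene stay as the last step left them, time stands still between calls to the robot, and variables do not carry over. Pictures are saved under pics/ and viewed, about 12 in all and at most 16, crops included, and the job is handed in when it is done.

Besides the shell and the picture viewer there is one more tool, called after "Call:" by a JSON object that holds its "method" and its "body", one argument or row to a line. servo_tool: Moves the arm, as the interface text tells. Its arguments: {"type":"object","properties":{"targets":{"type":"array"},"squeeze":{"type":"number"}},"required":["targets"]}

```bash
mkdir -p pics; ls; cat > h.py <<'E'
import numpy as np, cv2
from cell import bot
from scipy.spatial.transform import Rotation as R
def rot(q): return R.from_quat([q[1],q[2],q[3],q[0]]).as_matrix()
def snap(n,f=None):
    o=bot.get_obs(); im,d=bot.snapshot(n)
    if f: cv2.imwrite('pics/'+f,im[:,:,::-1])
    return im,d,o
def cloud(n,d,o=None):
    """world point per pixel from depth (pinhole cams)"""
    p=bot.camera_params(n); v,u=np.mgrid[:d.shape[0],:d.shape[1]].astype(float)
    X=(u-p['cx'])/p['fx']*d; Y=-(v-p['cy'])/p['fy']*d
    return np.stack([X,Y,-d],-1)@rot(p['orientation']).T+np.array(p['position'])
E
python3 - <<'E'
from h import *
for n in('scene','top','wrist'):
    print(n,bot.camera_params(n))
a,d1,o=snap('scene','s0.png'); b,d2,_=snap('top','t0.png')
np.savez('t0.npz',im=b,d=d2); np.savez('s0.npz',im=a,d=d1)
print(o)
E
```

```text
pics
scene {'fx': 361.9584487062937, 'fy': 361.9584487062937, 'cx': 259.6080834224761, 'cy': 188.9050594418733, 'position': array([ 1.19654046, -0.18764442,  0.83269911]), 'orientation': array([0.74891427, 0.28997526, 0.21919875, 0.5540701 ])}
top {'fx': 388.2717329846084, 'fy': 388.2717329846084, 'cx': 256.15918139591724, 'cy': 193.282771548277, 'position': array([ 0.38553271, -0.00984732,  1.32896595]), 'orientation': array([ 0.70828736,  0.04284043, -0.03109367, -0.70393671])}
wrist {'fx': 297.3186396354542, 'fy': 297.3186396354542, 'cx': 257.5221748405075, 'cy': 190.06124027789136, 'hand_eye': array([[-6.29307689e-04,  2.85784207e-01, -9.58293792e-01,
        -1.61579168e-01],
       [ 9.99999764e-01, -8.37349534e-05, -6.81667432e-04,
        -4.61232451e-05],
       [-2.75052472e-04, -9.58293995e-01, -2.85784087e-01,
        -7.78157641e-02],
       [ 0.00000000e+00,  0.00000000e+00,  0.00000000e+00,
         1.00000000e+00]])}
{'time': 0.0, 'q': array([ 1.25281429,  0.41188378, -0.01271833,  1.59704666,  0.0056028 ,
        1.13428337, -0.08219743]), 'joint_vel': array([-0.00034551,  0.0025828 , -0.00026491, -0.00069679, -0.00111617,
       -0.00248255,  0.00053436]), 'effort': array([ 3.48388921e-04, -5.87955809e+01,  6.41974546e-01, -2.91081208e+01,
       -5.37378795e-02,  1.83996797e-02,  1.39162908e-04]), 'eef_pos': array([ 0.15433256, -0.6051248 ,  0.22181802]), 'eef_rot': array([-0.08754401, -0.70148849, -0.0886437 ,  0.70170667]), 'wrist_force': array([-0.539958  ,  0.64119068,  0.03186937]), 'wrist_torque': array([-0.01931961,  0.00657713, -0.06227346]), 'opening': 1.0024398303464193}
```

View images.

View pics/t0.png

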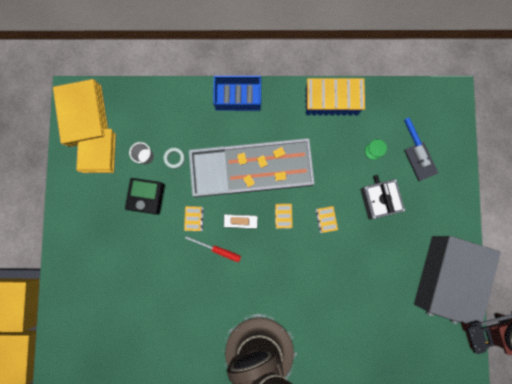

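View pics/s0.png

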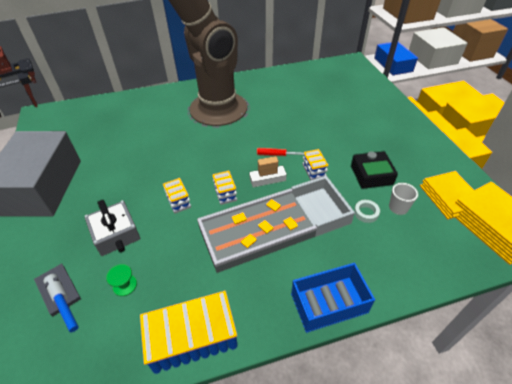

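```bash
python3 - <<'E'
from h import *
t=np.load('t0.npz'); im=t['im']; P=cloud('top',t['d'])
np.save('P0.npy',P)
hsv=cv2.cvtColor(im,cv2.COLOR_RGB2HSV)
def comps(m,amin=15,name=''):
    n,l,s,c=cv2.connectedComponentsWithStats(m.astype(np.uint8))
    for i in range(1,n):
        if s[i,4]>=amin:
            pts=P[l==i]; r=cv2.minAreaRect((pts[:,:2]*1000).astype(np.float32))
            print(name,c[i].round(1),s[i,4],'med',np.median(pts,0).round(4),'rect',np.round(r[0],1),np.round(r[1],1),round(r[2],1))
roi=np.zeros(im.shape[:2],bool); roi[130:265,125:410]=1
print('bench z',np.median(P[280:300,100:200],axis=(0,1)))
Z=P[...,2]
yel=(hsv[...,0]>15)&(hsv[...,0]<32)&(hsv[...,1]>120)&(hsv[...,2]>140)&roi
comps(yel,15,'yel')
comps((Z>0.025)&roi&(Z<0.3),40,'tall>25')
comps((Z>0.055)&roi&(Z<0.3),20,'tall>55')
comps((Z>0.08)&roi&(Z<0.3),10,'tall>80')
cr=cv2.resize(im[130:265,125:410],None,fx=2.8,fy=2.8,interpolation=cv2.INTER_CUBIC)
cv2.imwrite('pics/t0c.png',cr[:,:,::-1])
E
```

```text
bench z [ 0.19738382  0.3690008  -0.00096285]
yel [278.6 152.5] 82 med [ 0.6596 -0.0639  0.0389] rect [660.6 -62.2] [28.3 36.1] 30.4
yel [241.7 158.4] 78 med [0.6382 0.061  0.039 ] rect [639.2  62.8] [35.8 27.6] 22.4
yel [261.7 160.9] 75 med [ 0.6306 -0.0068  0.0394] rect [630.4  -6.5] [33.3 25.1] 27.5
yel [280.1 175.5] 80 med [ 0.581  -0.0675  0.039 ] rect [581.7 -67.5] [33.7 25.5] 89.4
yel [248.5 180.2] 81 med [0.5656 0.0365 0.0383] rect [565.1  38.6] [37.4 25.6] 26.4
yel [283.4 215.5] 221 med [ 0.448  -0.0768  0.054 ] rect [435.  -56.8] [92.9 99.8] 89.5
yel [192.2 218.2] 186 med [0.4365 0.2214 0.0538] rect [438.4 227.1] [62.7 82.8] 89.5
yel [325.6 208.1] 31 med [ 0.4721 -0.2176  0.0541] rect [ 471.6 -219.5] [12.5 58.4] 9.8
yel [327.7 221.2] 165 med [ 0.4262 -0.2234  0.0543] rect [ 422.6 -129.6] [ 64.1 244. ] 4.0
tall>25 [262.9 166.2] 4323 med [ 0.615  -0.0167  0.0328] rect [608.9  29.6] [157. 407.] 6.0
tall>25 [377.4 148. ] 249 med [ 0.673  -0.3907  0.0539] rect [ 673.  -390.8] [58.5 55.7] 89.3
tall>25 [140.  152.4] 247 med [0.6572 0.4076 0.0573] rect [652.8 398.2] [67.2 68.8] 0.9
[... 1209 characters left out ...]
8] 71 med [ 0.4711 -0.0766  0.0566] rect [471.  -78.2] [26.5 49.4] 0.2
tall>55 [191.3 216.3] 87 med [0.4462 0.2257 0.0567] rect [441.5 225.6] [38.9 72.8] 76.5
tall>55 [327.9 218.7] 159 med [ 0.4361 -0.2236  0.0564] rect [ 435.3 -222.2] [77.7 50.2] 11.4
tall>55 [197.1 217.6] 28 med [0.4365 0.2055 0.0568] rect [440.4 204. ] [17.6 45.6] 54.9
tall>55 [283.8 220.1] 98 med [ 0.4334 -0.0766  0.0566] rect [431.8 -78.3] [45.7 49. ] 0.4
tall>55 [239.7 220.7] 145 med [0.4268 0.0628 0.0837] rect [428.3  62.6] [22.6 57.8] 0.3
tall>80 [387.5 197.7] 224 med [ 0.5019 -0.4055  0.0991] rect [ 503.3 -406.7] [95.5 19. ] 14.1
tall>80 [239.4 220.6] 135 med [0.4269 0.0656 0.0842] rect [428.3  62.6] [22.6 57.8] 0.3
```

View pics/t0c.png

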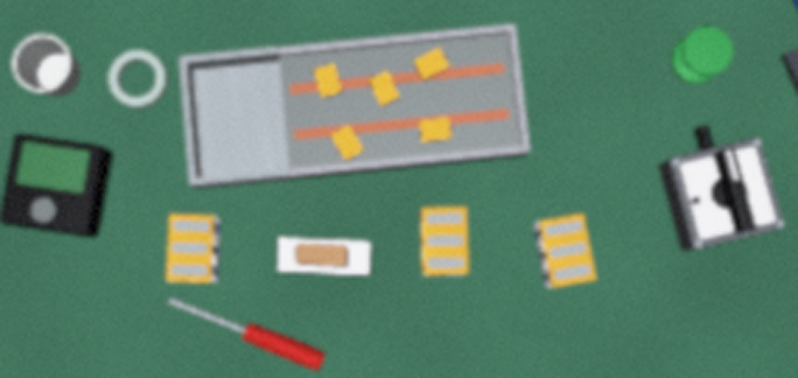

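```bash
cat >> h.py <<'E'
def yaw(o): Rm=rot(o['eef_rot']); return np.arctan2(Rm[1,1],Rm[0,1])
def go(x,y,z,psi=None,half=True):
    """print tool shift and roll from measured pose to TCP x,y,z with tool y at yaw psi(deg)"""
    o=bot.get_obs(); Rm=rot(o['eef_rot']); s=Rm.T@(np.array([x,y,z])-o['eef_pos'])
    r=0
    if psi is not None:
        r=-(np.deg2rad(psi)-yaw(o)); m=np.pi if half else 2*np.pi
        r=(r+m/2)%m-m/2
    print('t',round(o['time'],2),'tcp',o['eef_pos'].round(4),'yaw',round(np.rad2deg(yaw(o)),2),'q7',round(o['q'][6],2),'open',round(o['opening'],3),'F',o['wrist_force'].round(1),'x.z',Rm[2,0].round(4))
    print('  shift',s.round(4),'roll',round(r,3),'dist',np.linalg.norm(s).round(3))
# station
S0=np.array([.6147,-.0251]); SY=np.deg2rad(6.0)
def st(x,y): c,s=np.cos(SY),np.sin(SY); return S0+np.array([c*x-s*y,s*x+c*y])
E
python3 - <<'E'
from h import *
go(.5033,-.4068,.17,104.1)
# station check: rail tops in station frame
P=np.load('P0.npy').reshape(-1,3); c,s=np.cos(SY),np.sin(SY)
d=P[:,:2]-S0; L=np.c_[d@[c,s],d@[-s,c],P[:,2]]
m=(abs(L[:,0])<.1)&(L[:,1]>-.17)&(L[:,1]<.28)&(L[:,2]>.025)
q=L[m]
for h,k in(('rail',(q[:,2]>.040)&(q[:,1]<.14)),('wall',q[:,2]>.046)): print(h,q[k].min(0).round(4),q[k].max(0).round(4))
f=(abs(L[:,0])<.06)&(abs(L[:,1])<.13); print('plate z',np.median(L[f,2]))
E
```

```text
t 0.1 tcp [ 0.1544 -0.6052  0.2219] yaw -75.68 q7 -0.08 open 1.0 F [-0.3 -0.2  0.6] x.z -1.0
  shift [ 0.052  -0.1058 -0.3871] roll 0.004 dist 0.405
rail [-0.0785 -0.1483  0.04  ] [0.0785 0.1399 0.0531]
wall [-0.0785 -0.1468  0.046 ] [0.0783 0.2578 0.0558]
plate z 0.031744361633963436
```

Call:
{"method": "servo_tool", "body": {
  "targets": [
    [1,[0.03,-0.106,-0.387],0],
    [1,[0.03,-0.106,-0.387],0],
    [1,[0.03,-0.106,-0.387],0],
    [1,[0.03,-0.106,-0.387],0],
    [1,[0.03,-0.106,-0.387],0],
    [1,[0.03,-0.106,-0.387],0],
    [1,[0.03,-0.106,-0.387],0],
    [1,[0.03,-0.106,-0.387],0],
    [1,[0.03,-0.106,-0.387],0],
    [1,[0.03,-0.106,-0.387],0],
    [1,[0.03,-0.106,-0.387],0],
    [1,[0.03,-0.106,-0.387],0]
  ],
  "squeeze": 30
}}

```text
time: 1.3
eef_pos: [0.5015, -0.4089, 0.1927]
eef_rot: [-0.087, -0.701, -0.087, 0.702]
wrist_force: [-0.1, -0.9, -0.2]
opening: 0.997
```

```bash
python3 - <<'E'
from h import *
go(.5033,-.4068,.071,104.1)
im,d,o=snap('wrist','w1.png')
E
```

```text
t 1.3 tcp [ 0.5015 -0.4089  0.1927] yaw -75.85 q7 -0.77 open 0.997 F [-0.1 -0.9 -0.2] x.z -1.0
  shift [ 0.1217 -0.0017 -0.0023] roll 0.001 dist 0.122
```

View pics/w1.png

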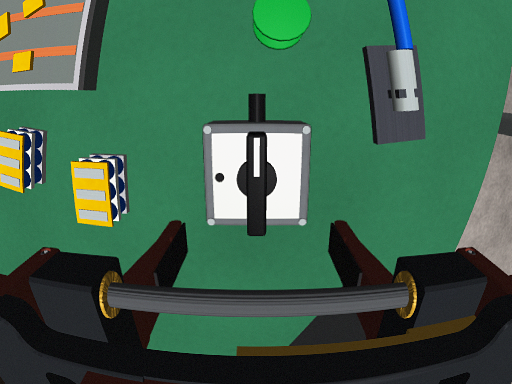

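Call:
{"method": "servo_tool", "body": {
  "targets": [
    [1,[0.05,-0.002,-0.002],0],
    [1,[0.09,-0.002,-0.002],0],
    [1,[0.12,-0.002,-0.002],0],
    [1,[0.12,-0.002,-0.002],0],
    [0.1,[0.12,-0.002,-0.002],0],
    [0.1,[0.12,-0.002,-0.002],0],
    [0.1,[0.12,-0.002,-0.002],0],
    [0.1,[0.12,-0.002,-0.002],0],
    [0.1,[0.12,-0.002,-0.002],0],
    [0.1,[0.12,-0.002,-0.002],0]
  ]
}}

```text
time: 2.35
eef_pos: [0.5049, -0.4049, 0.0731]
eef_rot: [0.088, 0.702, 0.088, -0.701]
wrist_force: [-0.1, 0.6, 0.5]
opening: 0.495
```

Call:
{"method": "servo_tool", "body": {
  "targets": [
    [0.05,[0,0,-0.001],0],
    [0.05,[0,0,-0.001],0],
    [0.05,[0,0,-0.001],0],
    [0.05,[0,0,-0.001],0],
    [0.05,[0,0,-0.001],0],
    [0.05,[0,0,-0.001],0]
  ]
}}

```text
time: 2.95
eef_pos: [0.5063, -0.4066, 0.0727]
eef_rot: [0.089, 0.702, 0.087, -0.701]
wrist_force: [3.4, -6.4, -3.7]
opening: 0.204
```

Call:
{"method": "servo_tool", "body": {
  "targets": [
    [0.05,[0,0.0015,0.001],-0.14],
    [0.05,[0,0.0015,0.002],-0.28],
    [0.05,[0,0.0015,0.002],-0.42],
    [0.05,[0,0.0015,0.002],-0.57],
    [0.05,[0,0.0015,0.002],-0.71],
    [0.05,[0,0.0015,0.002],-0.86],
    [0.05,[0,0.0015,0.002],-1.0],
    [0.05,[0,0.0015,0.002],-1.15],
    [0.05,[0,0.0015,0.002],-1.29],
    [0.05,[0,0.0015,0.002],-1.44],
    [0.05,[0,0.0015,0.002],-1.57],
    [0.05,[0,0.0015,0.002],-1.57]
  ]
}}

```text
time: 4.15
eef_pos: [0.5057, -0.4063, 0.0726]
eef_rot: [0.56, 0.434, 0.558, -0.432]
wrist_force: [5.1, -0.7, -2.5]
opening: 0.203
```

```bash
python3 - <<'E'
from h import *
o=bot.get_obs();go(.5033,-.4068,.2,14.1); print(o['wrist_torque'].round(2))
E
```

```text
t 4.15 tcp [ 0.5057 -0.4063  0.0726] yaw 14.51 q7 0.56 open 0.203 F [ 5.1 -0.7 -2.5] x.z -1.0
  shift [-1.274e-01 -2.100e-03 -1.000e-04] roll 0.007 dist 0.127
[-0.15 -0.95 -0.31]
```

Call:
{"method": "servo_tool", "body": {
  "targets": [
    [0.8,[0,0,0],0],
    [0.8,[0,0,0],0],
    [0.8,[0,0,0],0],
    [0.8,[0,0,0],0],
    [0.8,[0,0,0],0],
    [0.8,[-0.04,0,0],0],
    [0.8,[-0.08,0,0],0],
    [0.8,[-0.12,0,0],0],
    [0.8,[-0.12,0,0],0]
  ]
}}

```text
time: 5.05
eef_pos: [0.5069, -0.4078, 0.199]
eef_rot: [0.562, 0.434, 0.555, -0.434]
wrist_force: [0.7, -1.2, -0.9]
opening: 0.801
```

```bash
cat >> h.py <<'E'
def rects(name='top',zmin=.025,zmax=.3,roi=(.3,.75,-.48,.5),amin=40,show=True):
    im,d,o=snap(name); P=cloud(name,d); Z=P[...,2]
    m=(Z>zmin)&(Z<zmax)&(P[...,0]>roi[0])&(P[...,0]<roi[1])&(P[...,1]>roi[2])&(P[...,1]<roi[3])
    n,l,s,c=cv2.connectedComponentsWithStats(m.astype(np.uint8)); out=[]
    for i in range(1,n):
        if s[i,4]>=amin:
            q=P[l==i]; r=cv2.minAreaRect((q[:,:2]*1000).astype(np.float32)); out.append(r)
            if show: print(c[i].astype(int),s[i,4],'z',np.percentile(q[:,2],90).round(3),'ctr',np.round(r[0],1),np.round(r[1],1),round(r[2],1))
    return im,P
E
python3 - <<'E'
from h import *
im,P=rects()
go(.428,.0626,.15,0)
print('handle:'); rects(zmin=.08,roi=(.4,.6,-.48,-.3),amin=20)
E
```

```text
[262 166] 4324 z 0.045 ctr [609.   29.6] [157.7 407.1] 5.9
[377 147] 249 z 0.057 ctr [ 673.1 -390.5] [56.5 58.9] 6.7
[139 152] 249 z 0.069 ctr [651.6 398.6] [67.4 68. ] 19.7
[385 197] 1414 z 0.286 ctr [ 506.3 -406.1] [162.4 111.5] 14.4
[144 195] 1129 z 0.058 ctr [509.9 386.7] [111.1 110. ] 81.8
[283 215] 386 z 0.058 ctr [446.7 -79.8] [75.8 52.4] 0.8
[193 218] 410 z 0.057 ctr [435.1 218.9] [76.  54.2] 0.1
[327 219] 408 z 0.058 ctr [ 435.4 -222.4] [77.5 52.9] 10.7
[240 221] 370 z 0.085 ctr [427.8  63.9] [109.5  39.9] 87.6
t 5.1 tcp [ 0.5056 -0.4073  0.196 ] yaw 14.26 q7 0.62 open 0.802 F [ 0.   0.1 -0.6] x.z -1.0
  shift [ 0.0439  0.0404 -0.4747] roll 0.249 dist 0.478
handle:
[395 195] 434 z 0.298 ctr [ 493.7 -377.8] [115.9 115.1] 59.6
[409 173] 58 z 0.3 ctr [ 550.9 -401.3] [23.1 26.2] 13.4
[420 209] 28 z 0.299 ctr [ 452.8 -425.8] [ 9.9 21.3] 19.1
```

Call:
{"method": "servo_tool", "body": {
  "targets": [
    [0.8,[0.03,0.04,-0.475],0.25],
    [0.8,[0.03,0.04,-0.475],0.25],
    [0.8,[0.03,0.04,-0.475],0.25],
    [0.8,[0.03,0.04,-0.475],0.25],
    [0.8,[0.03,0.04,-0.475],0.25],
    [0.8,[0.03,0.04,-0.475],0.25],
    [0.8,[0.03,0.04,-0.475],0.25],
    [0.8,[0.03,0.04,-0.475],0.25],
    [0.8,[0.03,0.04,-0.475],0.25],
    [0.8,[0.03,0.04,-0.475],0.25],
    [0.8,[0.03,0.04,-0.475],0.25],
    [0.8,[0.03,0.04,-0.475],0.25]
  ]
}}

```text
time: 6.35
eef_pos: [0.425, 0.0635, 0.1617]
eef_rot: [0.5, 0.499, 0.501, -0.5]
wrist_force: [-0.2, -1.1, -0.8]
opening: 0.803
```

```bash
python3 - <<'E'
from h import *
go(.428,.063,.046,-1)
im,d,o=snap('wrist','w2.png'); snap('scene','s2.png')
print('handle:'); rects(zmin=.08,roi=(.4,.6,-.48,-.3),amin=20)
E
```

```text
t 6.35 tcp [0.425  0.0635 0.1617] yaw 0.03 q7 -0.45 open 0.803 F [-0.2 -1.1 -0.8] x.z -1.0
  shift [0.1157 0.0032 0.0004] roll 0.018 dist 0.116
handle:
[387 197] 182 z 0.103 ctr [ 503.5 -407.8] [17.7 96.1] 14.3
```

View pics/w2.png

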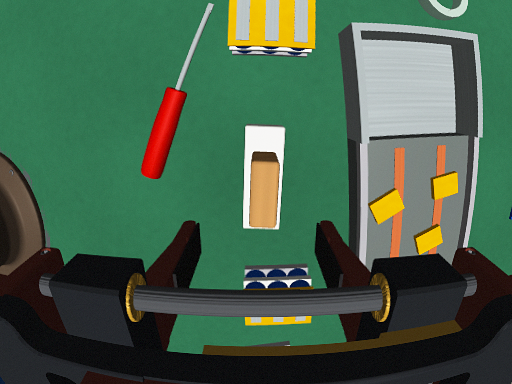

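Call:
{"method": "servo_tool", "body": {
  "targets": [
    [0.8,[0.04,0.003,0],0.018],
    [0.6,[0.08,0.003,0],0.018],
    [0.3,[0.11,0.003,0],0.018],
    [0.1,[0.114,0.003,0],0.018],
    [0.1,[0.114,0.003,0],0.018],
    [0.1,[0.114,0.003,0],0.018],
    [0.1,[0.114,0.003,0],0.018],
    [0.1,[0.114,0.003,0],0.018],
    [0.1,[0.114,0.003,0],0.018],
    [0.1,[0.114,0.003,0],0.018]
  ],
  "squeeze": 45
}}

```text
time: 7.5
eef_pos: [0.43, 0.0636, 0.05]
eef_rot: [0.496, 0.505, 0.494, -0.504]
wrist_force: [-1.0, -0.8, 7.8]
opening: 0.273
```

```bash
python3 - <<'E'
from h import *
a=st(.013,-.112); print(a); go(*a,.15,96,half=False)
E
```

```text
[ 0.63933597 -0.13512758]
t 7.5 tcp [0.43   0.0636 0.05  ] yaw -1.11 q7 -0.68 open 0.273 F [-1.  -0.8  7.8] x.z -1.0
  shift [-0.0993  0.2134  0.1947] roll -1.695 dist 0.305
```

Call:
{"method": "servo_tool", "body": {
  "targets": [
    [0.1,[-0.03,0,0],0],
    [0.1,[-0.06,0,0],0],
    [0.1,[-0.1,0.02,0.02],-0.14],
    [0.1,[-0.1,0.04,0.04],-0.28],
    [0.1,[-0.1,0.07,0.06],-0.42],
    [0.1,[-0.1,0.09,0.085],-0.56],
    [0.1,[-0.1,0.12,0.11],-0.7],
    [0.1,[-0.1,0.15,0.13],-0.84],
    [0.1,[-0.1,0.17,0.15],-0.98],
    [0.1,[-0.1,0.19,0.17],-1.12],
    [0.1,[-0.1,0.213,0.195],-1.26],
    [0.1,[-0.1,0.213,0.195],-1.4]
  ]
}}

```text
time: 8.7
eef_pos: [0.6397, -0.1407, 0.1481]
eef_rot: [0.704, 0.067, 0.704, -0.068]
wrist_force: [-0.5, -0.5, -2.3]
opening: 0.274
```

```bash
python3 - <<'E'
from h import *
a=st(.013,-.112); go(*a,.0825,96,half=False)
E
```

```text
t 8.7 tcp [ 0.6397 -0.1407  0.1481] yaw 79.1 q7 1.08 open 0.274 F [-0.5 -0.5 -2.3] x.z -1.0
  shift [ 0.0656  0.0055 -0.0015] roll -0.295 dist 0.066
```

Call:
{"method": "servo_tool", "body": {
  "targets": [
    [0.1,[0.01,0.005,-0.001],-0.15],
    [0.1,[0.02,0.005,-0.001],-0.295],
    [0.1,[0.03,0.005,-0.001],-0.295],
    [0.1,[0.03,0.005,-0.001],-0.295]
  ]
}}

```text
time: 9.1
eef_pos: [0.6369, -0.1308, 0.1172]
eef_rot: [0.705, -0.035, 0.707, 0.036]
wrist_force: [0.3, -0.1, -2.7]
opening: 0.272
```

```bash
python3 - <<'E'
from h import *
a=st(.013,-.112); go(*a,.0825,96,half=False)
im,d,o=snap('scene'); P=cloud('scene',d); 
cv2.imwrite('pics/s3.png',cv2.resize(im[120:300,150:400],None,fx=3,fy=3,interpolation=cv2.INTER_CUBIC)[:,:,::-1])
h=cv2.cvtColor(im,cv2.COLOR_RGB2HSV)
m=(h[...,1]<60)&(h[...,2]>170)&(abs(P[...,0]-a[0])<.09)&(abs(P[...,1]-a[1])<.06)&(P[...,2]>.05)&(P[...,2]<.12)
q=P[m]; print(m.sum(), np.percentile(q[:,2],[2,50,98]).round(4)); c,s=np.cos(SY),np.sin(SY); e=q[:,:2]-S0; print(np.percentile(e@[c,s],[1,99]),np.percentile(e@[-s,c],[1,99]))
E
```

```text
t 9.1 tcp [ 0.6369 -0.1308  0.1172] yaw 95.76 q7 1.3 open 0.272 F [ 0.3 -0.1 -2.7] x.z -1.0
  shift [ 0.0347 -0.0046  0.002 ] roll -0.004 dist 0.035
258 [0.0906 0.0986 0.1027]
[-0.03711113  0.06472277] [-0.12841838 -0.08885289]
```

View pics/s3.png

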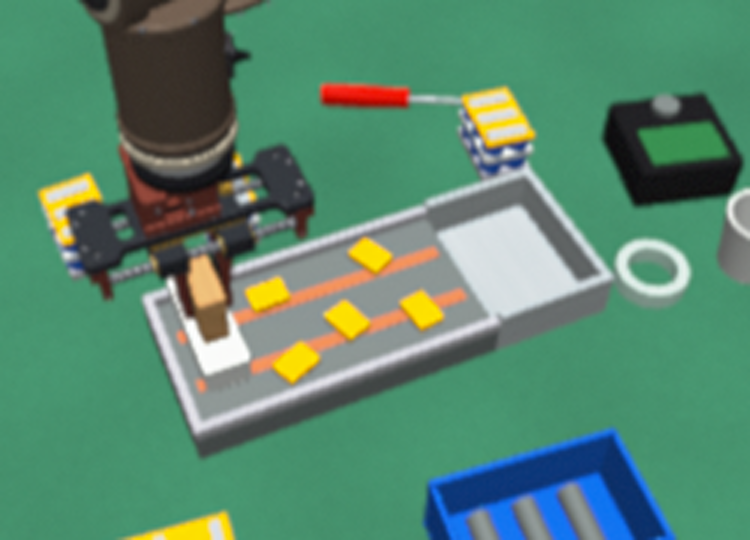

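Call:
{"method": "servo_tool", "body": {
  "targets": [
    [0.1,[0.015,-0.004,0],0],
    [0.1,[0.028,-0.004,0],0],
    [0.1,[0.033,-0.004,0],0],
    [0.1,[0.033,-0.004,0],0],
    [0.1,[0.033,-0.004,0],0]
  ]
}}

```text
time: 9.65
eef_pos: [0.6386, -0.1339, 0.0857]
eef_rot: [0.706, -0.037, 0.706, 0.037]
wrist_force: [0.3, 0.1, -2.6]
opening: 0.271
```

Call:
{"method": "servo_tool", "body": {
  "targets": [
    [0.1,[0.002,0,0],0],
    [0.1,[0.003,0,0],0],
    [0.1,[0.004,0,0],0],
    [0.1,[0.004,0,0],0]
  ]
}}

```text
time: 10.05
eef_pos: [0.6386, -0.1342, 0.0822]
eef_rot: [0.706, -0.037, 0.706, 0.037]
wrist_force: [-2.7, 0.5, 2.3]
opening: 0.271
```

Call:
{"method": "servo_tool", "body": {
  "targets": [
    [0.1,[0,0.011,0],0],
    [0.1,[0,0.022,0],0],
    [0.1,[0,0.033,0],0],
    [0.1,[0,0.044,0],0],
    [0.1,[0,0.055,0],0],
    [0.1,[0,0.066,0],0],
    [0.1,[0,0.077,0],0],
    [0.1,[0,0.088,0],0],
    [0.1,[0,0.099,0],0],
    [0.1,[0,0.11,0],0],
    [0.1,[0,0.12,0],0],
    [0.1,[0,0.13,0],0]
  ]
}}

```text
time: 11.25
eef_pos: [0.6252, -0.0048, 0.0823]
eef_rot: [0.706, -0.038, 0.706, 0.037]
wrist_force: [-0.4, -22.4, 16.1]
opening: 0.266
```

```bash
python3 - <<'E'
from h import *
a=st(.012,.15); go(*a,.0825,96,half=False)
im,d,o=snap('scene')
cv2.imwrite('pics/s4.png',cv2.resize(im[120:300,150:400],None,fx=3,fy=3,interpolation=cv2.INTER_CUBIC)[:,:,::-1])
E
```

```text
t 11.25 tcp [ 0.6252 -0.0048  0.0823] yaw 96.03 q7 1.07 open 0.266 F [ -0.4 -22.4  16.1] x.z -1.0
  shift [-0.0005  0.1309 -0.0005] roll 0.001 dist 0.131
```

View pics/s4.png

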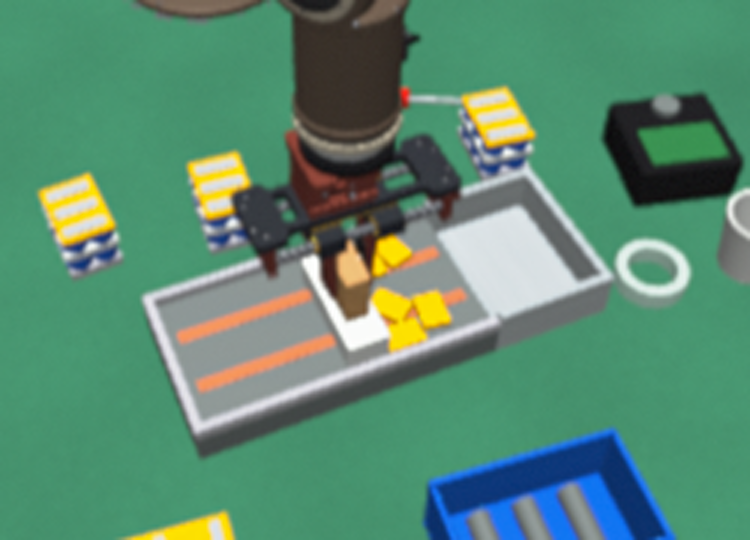

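Call:
{"method": "servo_tool", "body": {
  "targets": [
    [0.1,[-0.0015,0.005,0],0],
    [0.1,[-0.0015,0.014,0],0],
    [0.1,[-0.0015,0.024,0],0],
    [0.1,[-0.0015,0.034,0],0],
    [0.1,[-0.0015,0.044,0],0],
    [0.1,[-0.0015,0.054,0],0],
    [0.1,[-0.0015,0.064,0],0]
  ]
}}

```text
time: 12.0
eef_pos: [0.6179, 0.0598, 0.0831]
eef_rot: [0.706, -0.037, 0.706, 0.037]
wrist_force: [0.4, -0.5, -1.9]
opening: 0.272
```

```bash
python3 - <<'E'
from h import *
a=st(.012,.15); go(*a,.0825,96,half=False)
im,d,o=snap('scene')
cv2.imwrite('pics/s5.png',cv2.resize(im[160:270,230:400],None,fx=4,fy=4,interpolation=cv2.INTER_CUBIC)[:,:,::-1])
E
```

```text
t 12.0 tcp [0.6179 0.0598 0.0831] yaw 96.04 q7 0.97 open 0.272 F [ 0.4 -0.5 -1.9] x.z -1.0
  shift [0.0006 0.0659 0.    ] roll 0.001 dist 0.066
```

View pics/s5.png

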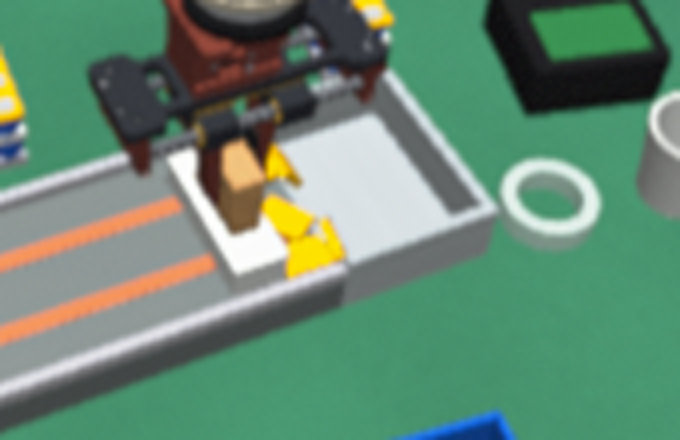

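Call:
{"method": "servo_tool", "body": {
  "targets": [
    [0.1,[0,0.01,0],0],
    [0.1,[0,0.02,0],0],
    [0.1,[0,0.03,0],0],
    [0.1,[0,0.04,0],0],
    [0.1,[0,0.05,0],0],
    [0.1,[0,0.06,0],0],
    [0.1,[0,0.07,0],0],
    [0.1,[0,0.07,0],0]
  ]
}}

```text
time: 12.85
eef_pos: [0.6103, 0.1307, 0.0834]
eef_rot: [0.706, -0.038, 0.706, 0.038]
wrist_force: [-0.1, 0.7, -2.4]
opening: 0.273
```

Call:
{"method": "servo_tool", "body": {
  "targets": [
    [0.1,[-0.03,-0.01,0],0],
    [0.1,[-0.06,-0.04,0],0],
    [0.1,[-0.06,-0.09,-0.02],0],
    [0.1,[-0.06,-0.14,-0.026],0],
    [0.1,[-0.06,-0.14,-0.026],0]
  ]
}}

```text
time: 13.35
eef_pos: [0.5995, -0.0235, 0.1423]
eef_rot: [0.706, -0.035, 0.707, 0.031]
wrist_force: [0.0, -0.8, -2.4]
opening: 0.272
```

```bash
python3 - <<'E'
from h import *
a=st(-.013,-.01); go(*a,.083,96,half=False)
im,d,o=snap('scene')
cv2.imwrite('pics/s6.png',cv2.resize(im[120:300,150:400],None,fx=3,fy=3,interpolation=cv2.INTER_CUBIC)[:,:,::-1])
E
```

```text
t 13.35 tcp [ 0.5995 -0.0235  0.1423] yaw 95.43 q7 1.13 open 0.272 F [ 0.  -0.8 -2.4] x.z -1.0
  shift [ 0.0593 -0.0129  0.0022] roll -0.01 dist 0.061
```

View pics/s6.png

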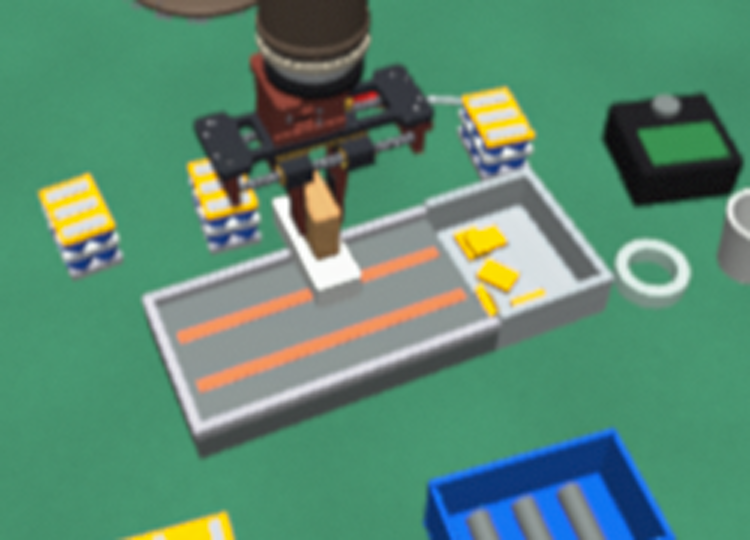

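```bash
python3 - <<'E'
from h import *
go(.43,.066,.14,-1,half=False)
rects(roi=(.3,.54,-.48,.5))
E
```

```text
t 13.4 tcp [ 0.5995 -0.0202  0.1425] yaw 95.54 q7 1.13 open 0.273 F [-0.5  0.3 -1.8] x.z -1.0
  shift [ 0.0024  0.1022 -0.1604] roll 1.685 dist 0.19
[144 199] 893 z 0.058 ctr [501.  388.2] [110.7  91.8] 81.9
[227 191] 291 z 0.05 ctr [535.6  83.6] [ 29.3 282.5] 4.4
[383 201] 1045 z 0.099 ctr [ 501.3 -407.3] [105.4 111.9] 13.6
[283 215] 378 z 0.058 ctr [446.8 -79.8] [75.8 52.4] 0.5
[193 218] 409 z 0.058 ctr [434.9 219.4] [53.5 76.7] 89.0
```

Call:
{"method": "servo_tool", "body": {
  "targets": [
    [0.1,[0,0.01,-0.013],0.14],
    [0.1,[0,0.02,-0.027],0.28],
    [0.1,[0,0.03,-0.04],0.42],
    [0.1,[0,0.04,-0.055],0.56],
    [0.1,[0,0.05,-0.07],0.7],
    [0.1,[0,0.06,-0.085],0.84],
    [0.1,[0,0.07,-0.1],0.98],
    [0.1,[0,0.08,-0.12],1.12],
    [0.1,[0,0.09,-0.14],1.26],
    [0.1,[0,0.1,-0.16],1.4],
    [0.1,[0,0.102,-0.16],1.54],
    [0.1,[0,0.102,-0.16],1.68]
  ]
}}

```text
time: 14.65
eef_pos: [0.429, 0.0733, 0.1435]
eef_rot: [0.499, 0.502, 0.498, -0.501]
wrist_force: [-1.1, 0.6, -2.5]
opening: 0.27
```

```bash
python3 - <<'E'
from h import *
go(.43,.066,.051,-1,half=False)
E
```

```text
t 14.65 tcp [0.429  0.0733 0.1435] yaw -0.32 q7 -0.52 open 0.27 F [-1.1  0.6 -2.5] x.z -1.0
  shift [0.0925 0.001  0.0073] roll 0.012 dist 0.093
```

Call:
{"method": "servo_tool", "body": {
  "targets": [
    [0.1,[0.03,0.001,0.007],0.012],
    [0.1,[0.06,0.001,0.007],0.012],
    [0.1,[0.08,0.001,0.007],0.012],
    [0.1,[0.089,0.001,0.007],0.012],
    [0.1,[0.091,0.001,0.007],0.012],
    [0.1,[0.092,0.001,0.007],0.012],
    [0.1,[0.092,0.001,0.007],0.012]
  ]
}}

```text
time: 15.35
eef_pos: [0.4314, 0.0645, 0.0519]
eef_rot: [0.496, 0.504, 0.496, -0.503]
wrist_force: [-0.5, 0.2, -2.7]
opening: 0.274
```

Call:
{"method": "servo_tool", "body": {
  "targets": [
    [0.1,[0.0015,0,0],0],
    [0.1,[0.0025,0,0],0],
    [0.1,[0.0025,0,0],0],
    [0.7,[0.0025,0,0],0],
    [0.7,[0.0025,0,0],0],
    [0.7,[0.0025,0,0],0],
    [0.7,[0.0025,0,0],0],
    [0.7,[0.0025,0,0],0],
    [0.7,[0.0025,0,0],0],
    [0.7,[-0.04,0,0],0],
    [0.7,[-0.09,0,0],0],
    [0.9,[-0.12,0,0],0]
  ]
}}

```text
time: 16.55
eef_pos: [0.4313, 0.0648, 0.1738]
eef_rot: [0.496, 0.504, 0.496, -0.503]
wrist_force: [0.4, -0.4, 0.1]
opening: 0.752
```

```bash
python3 - <<'E'
from h import *
rects(roi=(.3,.52,-.3,.3),zmax=.12)
go(.435,.219,.14,90)
E
```

```text
[203 194] 61 z 0.053 ctr [518.5 182.3] [ 9.3 81.6] 5.3
[283 215] 386 z 0.058 ctr [446.8 -79.3] [76.6 51.9] 1.5
[192 219] 339 z 0.058 ctr [434.9 220.8] [76.6 50.5] 1.8
[327 219] 409 z 0.058 ctr [ 435.3 -221.7] [77.8 52.4] 11.0
t 16.6 tcp [0.4333 0.0653 0.1772] yaw -0.86 q7 -0.46 open 0.801 F [1.7 0.1 2.4] x.z -1.0
  shift [ 0.0373 -0.0009 -0.1537] roll 1.556 dist 0.158
```

Call:
{"method": "servo_tool", "body": {
  "targets": [
    [0.9,[0.01,0,-0.02],-0.14],
    [0.9,[0.02,0,-0.04],-0.28],
    [0.9,[0.03,0,-0.06],-0.42],
    [0.9,[0.03,0,-0.08],-0.56],
    [0.9,[0.03,0,-0.1],-0.7],
    [0.9,[0.03,0,-0.12],-0.84],
    [0.9,[0.03,0,-0.14],-0.98],
    [0.9,[0.03,0,-0.154],-1.12],
    [0.9,[0.03,0,-0.154],-1.26],
    [0.9,[0.03,0,-0.154],-1.4],
    [0.9,[0.03,0,-0.154],-1.5],
    [0.9,[0.03,0,-0.154],-1.58]
  ]
}}

```text
time: 17.8
eef_pos: [0.433, 0.218, 0.1407]
eef_rot: [0.707, 0.001, 0.707, -0.001]
wrist_force: [-0.5, 0.3, -0.5]
opening: 0.899
```

```bash
python3 - <<'E'
from h import *
im,d,o=snap('wrist','w7.png')
go(.435,.219,.018,90.5,half=False)
# project block board corners test: wrist fisheye, yellow pixels cast on z=.056
p=bot.camera_params('wrist'); H=np.array(p['hand_eye'])
E
cat >> h.py <<'E'
def wcast(us,vs,z,o):
    p=bot.camera_params('wrist'); H=np.array(p['hand_eye'])
    a=(us-p['cx'])/p['fx']; b=(vs-p['cy'])/p['fy']; r=np.hypot(a,b)+1e-9; k=np.sin(r)/r
    c=np.stack([a*k,-b*k,-np.cos(r)],-1); T=rot(o['eef_rot'])
    dv=c@H[:3,:3].T@T.T; org=T@H[:3,3]+o['eef_pos']; t=(z-org[2])/dv[:,2]
    return org+dv*t[:,None]
def wyellow(z,near,rad=.07,ret=False):
    im,d,o=snap('wrist'); h=cv2.cvtColor(im,cv2.COLOR_RGB2HSV)
    m=((h[...,0]>15)&(h[...,0]<32)&(h[...,1]>120)&(h[...,2]>120)).astype(np.uint8)
    v,u=np.nonzero(m); P=wcast(u.astype(float),v.astype(float),z,o)
    k=np.hypot(P[:,0]-near[0],P[:,1]-near[1])<rad
    r=cv2.minAreaRect((P[k,:2]*1000).astype(np.float32)); print('wrist yellow',k.sum(),np.round(r[0],1),np.round(r[1],1),round(r[2],1)); return im
E
python3 - <<'E'
from h import *
wyellow(.056,(.435,.219))
E
```

```text
t 17.85 tcp [0.433  0.2179 0.1406] yaw 90.07 q7 0.51 open 0.902 F [ 0.1 -0.1  0. ] x.z -1.0
  shift [0.1226 0.0012 0.002 ] roll -0.008 dist 0.123
wrist yellow 3103 [436.  221.2] [52.  78.1] 88.7
```

View pics/w7.png

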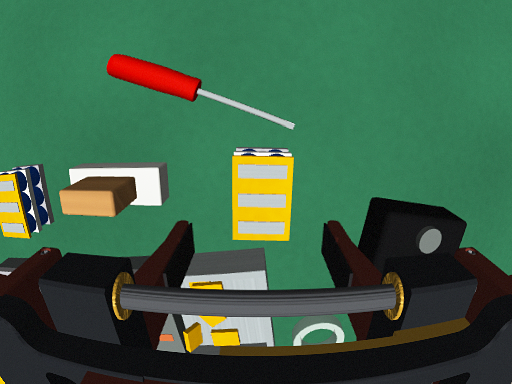

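Call:
{"method": "servo_tool", "body": {
  "targets": [
    [0.9,[0.03,0.003,0.003],0.018],
    [0.9,[0.06,0.003,0.003],0.018],
    [0.9,[0.09,0.003,0.003],0.018],
    [0.9,[0.115,0.003,0.003],0.018],
    [0.9,[0.122,0.003,0.003],0.018],
    [0.5,[0.122,0.003,0.003],0.018],
    [0.5,[0.122,0.003,0.003],0.018],
    [0.5,[0.122,0.003,0.003],0.018],
    [0.5,[0.122,0.003,0.003],0.018],
    [0.5,[0.122,0.003,0.003],0.018],
    [0.5,[0.122,0.003,0.003],0.018]
  ],
  "squeeze": 35
}}

```text
time: 19.0
eef_pos: [0.437, 0.2213, 0.0202]
eef_rot: [0.708, 0.009, 0.706, -0.009]
wrist_force: [-1.3, -0.7, 6.3]
opening: 0.593
```

```bash
python3 - <<'E'
from h import *
a=st(0,.088); print(a); go(*a,.13,96,half=False)
E
```

```text
[0.6055015  0.06241793]
t 19.0 tcp [0.437  0.2213 0.0202] yaw 88.56 q7 0.3 open 0.593 F [-1.3 -0.7  6.3] x.z -1.0
  shift [-0.1096 -0.1546  0.1727] roll -0.13 dist 0.256
```

Call:
{"method": "servo_tool", "body": {
  "targets": [
    [0.5,[-0.03,0,0],0],
    [0.5,[-0.07,0,0],0],
    [0.5,[-0.1,-0.01,0.01],0],
    [0.5,[-0.11,-0.03,0.04],-0.03],
    [0.5,[-0.11,-0.06,0.07],-0.06],
    [0.5,[-0.11,-0.09,0.1],-0.09],
    [0.5,[-0.11,-0.12,0.13],-0.12],
    [0.5,[-0.11,-0.14,0.155],-0.13],
    [0.5,[-0.11,-0.154,0.173],-0.13],
    [0.5,[-0.11,-0.154,0.173],-0.13]
  ]
}}

```text
time: 20.0
eef_pos: [0.6071, 0.0584, 0.1278]
eef_rot: [0.706, -0.035, 0.707, 0.035]
wrist_force: [-0.4, -0.4, -6.2]
opening: 0.589
```

```bash
python3 - <<'E'
from h import *
o=bot.get_obs()
a=st(0,.088); go(*a,.0525,96,half=False)
wyellow(o['eef_pos'][2]+.036,o['eef_pos'])
rects(roi=(.55,.66,0,.12),zmin=.1,zmax=.22)
E
```

```text
t 20.0 tcp [0.6071 0.0584 0.1278] yaw 95.68 q7 0.96 open 0.589 F [-0.4 -0.4 -6.2] x.z -1.0
  shift [ 0.0753  0.0043 -0.0011] roll -0.006 dist 0.075
wrist yellow 9394 [597.   57.9] [ 98.6 115.4] 5.8
[236 174] 46 z 0.164 ctr [566.9  72.6] [30.6 14.8] 55.1
```

Call:
{"method": "servo_tool", "body": {
  "targets": [
    [0.5,[0.03,0.004,0],-0.006],
    [0.5,[0.055,0.004,0],-0.006],
    [0.5,[0.068,0.004,0],-0.006],
    [0.5,[0.071,0.004,0],-0.006],
    [0.5,[0.073,0.004,0],-0.006],
    [0.5,[0.073,0.004,0],-0.006]
  ]
}}

```text
time: 20.7
eef_pos: [0.6054, 0.0671, 0.0571]
eef_rot: [0.706, -0.039, 0.706, 0.039]
wrist_force: [-0.8, -0.7, -5.9]
opening: 0.59
```

Call:
{"method": "servo_tool", "body": {
  "targets": [
    [0.5,[0.002,-0.004,0.001],0],
    [0.5,[0.004,-0.004,0.001],0],
    [0.5,[0.005,-0.004,0.001],0],
    [0.5,[0.005,-0.004,0.001],0]
  ]
}}

```text
time: 21.1
eef_pos: [0.607, 0.0621, 0.0523]
eef_rot: [0.706, -0.039, 0.706, 0.038]
wrist_force: [-2.3, -3.8, 4.7]
opening: 0.598
```

Call:
{"method": "servo_tool", "body": {
  "targets": [
    [0.78,[0,0,0],0],
    [0.78,[0,0,0],0],
    [0.78,[0,0,0],0],
    [0.78,[0,0,0],0],
    [0.78,[-0.02,0,0],0],
    [0.78,[-0.06,0,0],0],
    [0.78,[-0.1,0,0],0],
    [0.78,[-0.1,0,0],0]
  ]
}}

```text
time: 21.9
eef_pos: [0.609, 0.0648, 0.158]
eef_rot: [0.709, -0.039, 0.703, 0.04]
wrist_force: [0.2, 0.1, 0.7]
opening: 0.783
```

```bash
sed -i 's/^    v,u=np.nonzero(m); P=wcast/    n,l,s,c=cv2.connectedComponentsWithStats(cv2.morphologyEx(m,cv2.MORPH_CLOSE,np.ones((15,15),np.uint8)))\n    v,u=np.nonzero(m); P=wcast/; s/^    k=np.hypot(P.*/&\n    L=l[v,u]; k\&=L==np.bincount(L[k]).argmax()/' h.py
cat >> h.py <<'E'
def stxy(p): c,s=np.cos(SY),np.sin(SY); e=np.array(p)-S0; return e@[c,s],e@[-s,c]
E
python3 - <<'E'
from h import *
rects(roi=(.3,.52,-.3,.3),zmax=.12)
rects(roi=(.52,.7,-.3,.3),zmin=.065,zmax=.12)
wyellow(.088,st(0,.088))
print(st(0,.088),st(0,0),st(0,-.088))
go(.447,-.079,.13,90,half=False)
E
```

```text
[203 194] 63 z 0.052 ctr [515.4 180.9] [ 9.  84.8] 0.6
[240 220] 373 z 0.085 ctr [428.8  65.7] [107.3  40.2] 89.9
[278 224] 41 z 0.058 ctr [421.9 -65. ] [27. 22.] 2.5
wrist yellow 3693 [606.1  61.7] [77.5 52.2] 6.4
[0.6055015  0.06241793] [ 0.6147 -0.0251] [ 0.6238985  -0.11261793]
t 22.05 tcp [0.6064 0.0627 0.1518] yaw 96.37 q7 0.99 open 0.78 F [ 0.2 -0.4  0.1] x.z -1.0
  shift [ 0.0217 -0.1231 -0.1741] roll 0.111 dist 0.214
```

Call:
{"method": "servo_tool", "body": {
  "targets": [
    [0.9,[0.01,-0.03,-0.04],0.11],
    [0.9,[0.02,-0.06,-0.085],0.11],
    [0.9,[0.02,-0.09,-0.13],0.11],
    [0.9,[0.02,-0.123,-0.174],0.11],
    [0.9,[0.02,-0.123,-0.174],0.11],
    [0.9,[0.02,-0.123,-0.174],0.11],
    [0.9,[0.02,-0.123,-0.174],0.11]
  ]
}}

```text
time: 22.75
eef_pos: [0.4472, -0.0787, 0.131]
eef_rot: [0.707, 0.0, 0.707, 0.0]
wrist_force: [0.4, -0.3, 0.5]
opening: 0.901
```

```bash
python3 - <<'E'
from h import *
wyellow(.056,(.447,-.079))
go(.447,-.079,.019,90,half=False)
E
```

```text
wrist yellow 3370 [446.9 -78.2] [78. 52.] 1.8
t 22.8 tcp [ 0.4477 -0.078   0.1311] yaw 90.09 q7 1.13 open 0.903 F [ 0.1 -0.2 -0.6] x.z -1.0
  shift [ 0.1121 -0.0011 -0.0008] roll 0.002 dist 0.112
```

Call:
{"method": "servo_tool", "body": {
  "targets": [
    [0.9,[0.03,0,-0.001],-0.03],
    [0.9,[0.06,0,-0.001],-0.03],
    [0.9,[0.09,0,-0.001],-0.03],
    [0.9,[0.107,0,-0.001],-0.03],
    [0.9,[0.111,0,-0.001],-0.03],
    [0.5,[0.111,0,-0.001],-0.03],
    [0.5,[0.111,0,-0.001],-0.03],
    [0.5,[0.111,0,-0.001],-0.03],
    [0.5,[0.111,0,-0.001],-0.03],
    [0.5,[0.111,0,-0.001],-0.03],
    [0.5,[0.111,0,-0.001],-0.03]
  ]
}}

```text
time: 23.9
eef_pos: [0.4468, -0.0786, 0.0209]
eef_rot: [0.708, -0.011, 0.706, 0.011]
wrist_force: [-0.7, 0.9, 6.1]
opening: 0.59
```

```bash
python3 - <<'E'
from h import *
a=st(0,.0); go(*a,.13,96,half=False)
E
```

```text
t 23.9 tcp [ 0.4468 -0.0786  0.0209] yaw 91.78 q7 0.96 open 0.59 F [-0.7  0.9  6.1] x.z -1.0
  shift [-0.1088  0.0482  0.1697] roll -0.074 dist 0.207
```

Call:
{"method": "servo_tool", "body": {
  "targets": [
    [0.5,[-0.03,0,0],0],
    [0.5,[-0.07,0,0],0],
    [0.5,[-0.11,0,0.01],0],
    [0.5,[-0.11,0.01,0.04],-0.03],
    [0.5,[-0.11,0.02,0.08],-0.06],
    [0.5,[-0.11,0.03,0.12],-0.074],
    [0.5,[-0.11,0.04,0.15],-0.074],
    [0.5,[-0.11,0.048,0.17],-0.074],
    [0.5,[-0.11,0.048,0.17],-0.074],
    [0.5,[-0.11,0.048,0.17],-0.074],
    [0.5,[-0.11,0.048,0.17],-0.074]
  ]
}}

```text
time: 25.0
eef_pos: [0.6133, -0.0263, 0.1296]
eef_rot: [0.706, -0.037, 0.707, 0.037]
wrist_force: [-0.3, -1.1, -5.2]
opening: 0.589
```

```bash
python3 - <<'E'
from h import *
o=bot.get_obs()
a=st(0,0); go(*a,.0525,96,half=False)
wyellow(o['eef_pos'][2]+.036,o['eef_pos'])
E
```

```text
t 25.0 tcp [ 0.6133 -0.0263  0.1296] yaw 96.0 q7 1.11 open 0.589 F [-0.3 -1.1 -5.2] x.z -1.0
  shift [0.0771 0.0011 0.0017] roll 0.0 dist 0.077
wrist yellow 6087 [599.3 -27.9] [51.  51.2] 6.1
```

Call:
{"method": "servo_tool", "body": {
  "targets": [
    [0.5,[0.03,0,0.001],0],
    [0.5,[0.055,0,0.001],0],
    [0.5,[0.068,0,0.001],0],
    [0.5,[0.072,0,0.001],0],
    [0.5,[0.074,0,0.001],0],
    [0.5,[0.074,0,0.001],0]
  ]
}}

```text
time: 25.65
eef_pos: [0.616, -0.0252, 0.057]
eef_rot: [0.707, -0.037, 0.706, 0.037]
wrist_force: [0.6, 0.3, -4.9]
opening: 0.588
```

Call:
{"method": "servo_tool", "body": {
  "targets": [
    [0.5,[0.002,0,-0.001],0],
    [0.5,[0.0035,0,-0.001],0],
    [0.5,[0.0045,0,-0.001],0],
    [0.5,[0.0045,0,-0.001],0]
  ]
}}

```text
time: 26.05
eef_pos: [0.6148, -0.0254, 0.053]
eef_rot: [0.706, -0.037, 0.706, 0.037]
wrist_force: [-3.6, -1.4, 5.7]
opening: 0.592
```

Call:
{"method": "servo_tool", "body": {
  "targets": [
    [0.78,[0,0,0],0],
    [0.78,[0,0,0],0],
    [0.78,[0,0,0],0],
    [0.78,[0,0,0],0],
    [0.78,[-0.02,0,0],0],
    [0.78,[-0.06,0,0],0],
    [0.78,[-0.1,0,0],0],
    [0.78,[-0.1,0,0],0]
  ]
}}

```text
time: 26.85
eef_pos: [0.6175, -0.0239, 0.1586]
eef_rot: [0.709, -0.037, 0.703, 0.037]
wrist_force: [0.2, -0.1, 0.0]
opening: 0.778
```

```bash
python3 - <<'E'
from h import *
rects(roi=(.3,.52,-.3,.3),zmax=.12)
wyellow(.088,st(0,0)); wyellow(.088,st(0,.088))
go(.435,-.222,.13,100.8,half=False)
E
```

```text
[202 194] 60 z 0.051 ctr [515.4 180.4] [ 9.5 85.3] 1.0
[240 220] 374 z 0.085 ctr [429.   65.5] [107.3  40. ] 89.5
wrist yellow 3540 [615.2 -25.6] [77.3 52.1] 6.0
wrist yellow 4476 [597.   78.8] [92.5 98. ] 20.8
t 27.0 tcp [ 0.6145 -0.0256  0.1523] yaw 96.02 q7 1.13 open 0.777 F [-0.6  0.3 -0.3] x.z -1.0
  shift [ 0.0223 -0.1765 -0.1991] roll -0.083 dist 0.267
```

Call:
{"method": "servo_tool", "body": {
  "targets": [
    [0.9,[0.01,-0.03,-0.035],-0.08],
    [0.9,[0.02,-0.06,-0.07],-0.08],
    [0.9,[0.02,-0.09,-0.105],-0.08],
    [0.9,[0.02,-0.12,-0.14],-0.08],
    [0.9,[0.02,-0.15,-0.17],-0.08],
    [0.9,[0.02,-0.176,-0.199],-0.08],
    [0.9,[0.02,-0.176,-0.199],-0.08],
    [0.9,[0.02,-0.176,-0.199],-0.08],
    [0.9,[0.02,-0.176,-0.199],-0.08]
  ]
}}

```text
time: 27.9
eef_pos: [0.4356, -0.2202, 0.1315]
eef_rot: [0.704, -0.066, 0.704, 0.066]
wrist_force: [1.0, 0.4, 0.1]
opening: 0.901
```

```bash
python3 - <<'E'
from h import *
wyellow(.056,(.435,-.222))
go(.435,-.222,.0195,100.8,half=False)
E
```

```text
wrist yellow 3325 [ 436.5 -221.3] [77.8 52. ] 10.3
t 27.95 tcp [ 0.4359 -0.2199  0.1316] yaw 100.74 q7 1.57 open 0.898 F [1.2 0.7 0.3] x.z -1.0
  shift [ 0.1121 -0.002  -0.0014] roll -0.001 dist 0.112
```

Call:
{"method": "servo_tool", "body": {
  "targets": [
    [0.9,[0.03,-0.002,0],0.005],
    [0.9,[0.06,-0.002,0],0.005],
    [0.9,[0.09,-0.002,0],0.005],
    [0.9,[0.107,-0.002,0],0.005],
    [0.9,[0.111,-0.002,0],0.005],
    [0.5,[0.111,-0.002,0],0.005],
    [0.5,[0.111,-0.002,0],0.005],
    [0.5,[0.111,-0.002,0],0.005],
    [0.5,[0.111,-0.002,0],0.005],
    [0.5,[0.111,-0.002,0],0.005],
    [0.5,[0.111,-0.002,0],0.005]
  ]
}}

```text
time: 29.05
eef_pos: [0.436, -0.2228, 0.0215]
eef_rot: [0.705, -0.064, 0.704, 0.064]
wrist_force: [-0.6, 2.8, 7.2]
opening: 0.588
```

```bash
python3 - <<'E'
from h import *
a=st(0,-.088); go(*a,.13,96,half=False)
E
```

```text
t 29.05 tcp [ 0.436  -0.2228  0.0215] yaw 100.34 q7 1.41 open 0.588 F [-0.6  2.8  7.2] x.z -1.0
  shift [-0.1082  0.0747  0.2047] roll 0.076 dist 0.243
```

Call:
{"method": "servo_tool", "body": {
  "targets": [
    [0.5,[-0.03,0,0],0],
    [0.5,[-0.07,0,0],0],
    [0.5,[-0.11,0.01,0.02],0],
    [0.5,[-0.11,0.02,0.05],0.03],
    [0.5,[-0.11,0.04,0.09],0.06],
    [0.5,[-0.11,0.05,0.13],0.076],
    [0.5,[-0.11,0.06,0.17],0.076],
    [0.5,[-0.11,0.074,0.204],0.076],
    [0.5,[-0.11,0.074,0.204],0.076],
    [0.5,[-0.11,0.074,0.204],0.076],
    [0.5,[-0.11,0.074,0.204],0.076]
  ]
}}

```text
time: 30.15
eef_pos: [0.6216, -0.1151, 0.1299]
eef_rot: [0.705, -0.037, 0.707, 0.036]
wrist_force: [-1.0, 0.3, -5.4]
opening: 0.592
```

```bash
python3 - <<'E'
from h import *
a=st(.0,-.088); go(*a,.0535,96,half=False)
E
```

```text
t 30.15 tcp [ 0.6216 -0.1151  0.1299] yaw 95.92 q7 1.26 open 0.592 F [-1.   0.3 -5.4] x.z -1.0
  shift [0.0764 0.0023 0.0027] roll -0.001 dist 0.076
```

Call:
{"method": "servo_tool", "body": {
  "targets": [
    [0.5,[0.03,0.001,0.001],0],
    [0.5,[0.055,0.001,0.001],0],
    [0.5,[0.068,0.001,0.001],0],
    [0.5,[0.072,0.001,0.001],0],
    [0.5,[0.074,0.001,0.001],0],
    [0.5,[0.074,0.001,0.001],0]
  ]
}}

```text
time: 30.75
eef_pos: [0.6243, -0.113, 0.0575]
eef_rot: [0.707, -0.037, 0.706, 0.037]
wrist_force: [0.0, 0.0, -5.3]
opening: 0.591
```

Call:
{"method": "servo_tool", "body": {
  "targets": [
    [0.5,[0.002,0,0],0],
    [0.5,[0.0035,0,0],0],
    [0.5,[0.0045,0,0],0],
    [0.5,[0.0045,0,0],0]
  ]
}}

```text
time: 31.15
eef_pos: [0.6243, -0.1129, 0.0536]
eef_rot: [0.707, -0.037, 0.706, 0.036]
wrist_force: [-2.3, -1.6, 5.9]
opening: 0.59
```

Call:
{"method": "servo_tool", "body": {
  "targets": [
    [0.78,[0,0,0],0],
    [0.78,[0,0,0],0],
    [0.78,[0,0,0],0],
    [0.78,[0,0,0],0],
    [0.78,[-0.02,0,0],0],
    [0.78,[-0.06,0,0],0],
    [0.78,[-0.1,0,0],0],
    [0.78,[-0.14,0,0],0],
    [0.78,[-0.14,0,0],0]
  ]
}}

```text
time: 32.05
eef_pos: [0.6267, -0.1116, 0.1996]
eef_rot: [0.709, -0.037, 0.703, 0.037]
wrist_force: [0.8, -0.0, 0.7]
opening: 0.78
```

```bash
python3 - <<'E'
from h import *
wyellow(.088,st(0,-.088))
go(.5033,-.4068,.18,14.3,half=True)
im,d,o=snap('scene')
cv2.imwrite('pics/s8.png',cv2.resize(im[120:300,70:400],None,fx=2.4,fy=2.4,interpolation=cv2.INTER_CUBIC)[:,:,::-1])
E
```

```text
wrist yellow 2639 [ 624.9 -113.1] [77.  52.1] 6.1
t 32.1 tcp [ 0.6255 -0.1122  0.1966] yaw 95.98 q7 1.3 open 0.776 F [-0.5 -0.2 -0.4] x.z -1.0
  shift [ 0.0161 -0.2802 -0.1523] roll 1.426 dist 0.319
```

View pics/s8.png

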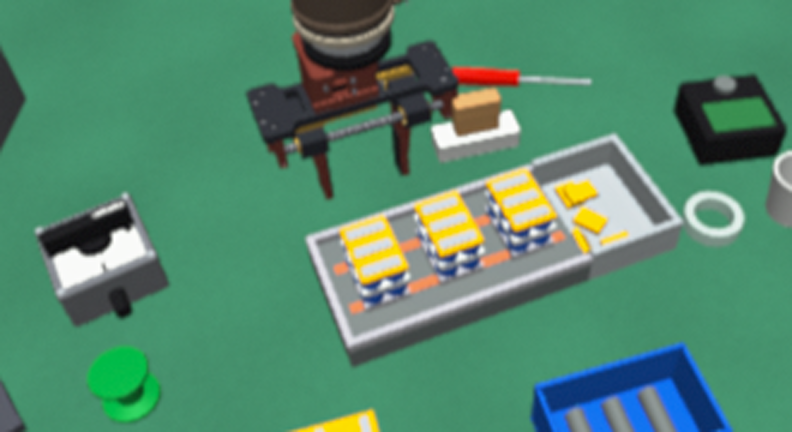

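Call:
{"method": "servo_tool", "body": {
  "targets": [
    [0.78,[0.01,-0.03,-0.02],0.14],
    [0.78,[0.01,-0.06,-0.035],0.28],
    [0.78,[0.01,-0.09,-0.05],0.42],
    [0.78,[0.01,-0.12,-0.065],0.56],
    [0.78,[0.01,-0.15,-0.08],0.7],
    [0.78,[0.01,-0.18,-0.095],0.84],
    [0.78,[0.01,-0.21,-0.11],0.98],
    [0.78,[0.01,-0.24,-0.13],1.12],
    [0.78,[0.01,-0.28,-0.152],1.26],
    [0.78,[0.01,-0.28,-0.152],1.4],
    [0.78,[0.01,-0.28,-0.152],1.43],
    [0.78,[0.01,-0.28,-0.152],1.43]
  ]
}}

```text
time: 33.35
eef_pos: [0.502, -0.4057, 0.1816]
eef_rot: [0.558, 0.434, 0.559, -0.434]
wrist_force: [0.1, 0.2, -0.3]
opening: 0.778
```

```bash
python3 - <<'E'
from h import *
go(.5045,-.4068,.0715,14.3,half=True)
E
```

```text
t 33.35 tcp [ 0.502  -0.4057  0.1816] yaw 14.26 q7 0.54 open 0.778 F [ 0.1  0.2 -0.3] x.z -1.0
  shift [0.1101 0.0022 0.0018] roll -0.001 dist 0.11
```

Call:
{"method": "servo_tool", "body": {
  "targets": [
    [0.78,[0.04,0.002,0.001],0],
    [0.78,[0.08,0.002,0.001],0],
    [0.6,[0.105,0.002,0.001],0],
    [0.3,[0.108,0.002,0.001],0],
    [0.05,[0.108,0.002,0.001],0],
    [0.05,[0.108,0.002,0.001],0],
    [0.05,[0.108,0.002,0.001],0],
    [0.05,[0.108,0.002,0.001],0],
    [0.05,[0.108,0.002,0.001],0],
    [0.05,[0.108,0.002,0.001],0],
    [0.05,[0.108,0.002,0.001],0],
    [0.05,[0.108,0.002,0.001],0]
  ],
  "squeeze": 30
}}

```text
time: 34.55
eef_pos: [0.5061, -0.4076, 0.0754]
eef_rot: [0.559, 0.436, 0.556, -0.434]
wrist_force: [4.6, -0.0, -0.2]
opening: 0.206
```

Gripped; turn clockwise to on.

Call:
{"method": "servo_tool", "body": {
  "targets": [
    [0.05,[0,0,0],0.14],
    [0.05,[0,0,0],0.28],
    [0.05,[0,0,0],0.42],
    [0.05,[0,0,0],0.57],
    [0.05,[0,0,0],0.71],
    [0.05,[0,0,0],0.86],
    [0.05,[0,0,0],1.0],
    [0.05,[0,0,0],1.15],
    [0.05,[0,0,0],1.29],
    [0.05,[0,0,0],1.44],
    [0.05,[0,0,0],1.575],
    [0.05,[0,0,0],1.575]
  ]
}}

```text
time: 35.75
eef_pos: [0.505, -0.4069, 0.0754]
eef_rot: [0.085, 0.702, 0.085, -0.702]
wrist_force: [0.9, 3.5, 6.2]
opening: 0.202
```

Call:
{"method": "servo_tool", "body": {
  "targets": [
    [0.05,[0,0,0],0],
    [0.8,[0,0,0],0],
    [0.8,[0,0,0],0],
    [0.8,[0,0,0],0],
    [0.8,[0,0,0],0],
    [0.8,[0,0,0],0],
    [0.8,[-0.04,0,0],0],
    [0.8,[-0.09,0,0],0],
    [0.8,[-0.14,0,0],0],
    [0.8,[-0.17,0,0.08],0],
    [0.8,[-0.17,0,0.12],0],
    [0.8,[-0.17,0,0.16],0]
  ]
}}

```text
time: 36.95
eef_pos: [0.3611, -0.4429, 0.2447]
eef_rot: [0.086, 0.702, 0.085, -0.702]
wrist_force: [-0.1, -0.5, 0.3]
opening: 0.799
```

```bash
python3 - <<'E'
from h import *
go(.2,-.55,.25)
rects(zmin=.08,roi=(.4,.6,-.48,-.3),zmax=.13,amin=20)
E
```

```text
t 36.95 tcp [ 0.3611 -0.4429  0.2447] yaw -76.13 q7 -0.62 open 0.799 F [-0.1 -0.5  0.3] x.z -1.0
  shift [-0.0053  0.0654  0.1821] roll 0 dist 0.194
[387 197] 220 z 0.103 ctr [ 503.3 -406.6] [95.5 19.2] 13.3
```

Call:
{"method": "servo_tool", "body": {
  "targets": [
    [0.8,[0,0.02,0.05],0],
    [0.8,[0,0.04,0.1],0],
    [0.8,[0,0.06,0.15],0],
    [0.8,[0,0.065,0.18],0],
    [0.8,[0,0.065,0.18],0],
    [0.8,[0,0.065,0.18],0]
  ]
}}

```text
time: 37.6
eef_pos: [0.2021, -0.5487, 0.243]
eef_rot: [0.084, 0.702, 0.084, -0.702]
wrist_force: [-0.2, -0.0, 0.3]
opening: 0.797
```

```bash
python3 - <<'E'
from h import *
im,P=rects(amin=20)
cv2.imwrite('pics/t9.png',cv2.resize(im[130:265,125:410],None,fx=2.8,fy=2.8,interpolation=cv2.INTER_CUBIC)[:,:,::-1])
rects(zmin=.08,roi=(.4,.6,-.48,-.3),zmax=.13,amin=20); print('blocks'); rects(zmin=.065,zmax=.12,roi=(.53,.7,-.3,.3),amin=20)
E
```

```text
[262 166] 4368 z 0.087 ctr [609.3  29.5] [157.9 406.8] 6.0
[377 147] 249 z 0.058 ctr [ 673.1 -391.4] [58.  55.7] 89.5
[139 152] 247 z 0.071 ctr [652.6 398.9] [67.7 68.3] 42.8
[382 198] 1249 z 0.099 ctr [ 517.5 -403.3] [139.1 111.2] 13.7
[144 195] 1137 z 0.058 ctr [510.1 387. ] [111.3 110.2] 81.8
[240 220] 367 z 0.085 ctr [429.8  65.3] [107.9  39.9] 88.3
[387 197] 222 z 0.103 ctr [ 503.5 -407.4] [95.9 19.6] 14.0
blocks
[294 160] 406 z 0.09 ctr [ 624.1 -114.2] [79.8 52.4] 5.9
[268 163] 396 z 0.09 ctr [613.7 -26.9] [78.4 51.9] 6.0
[241 166] 398 z 0.09 ctr [604.9  60.4] [79.1 52.2] 6.2
```

View pics/t9.png

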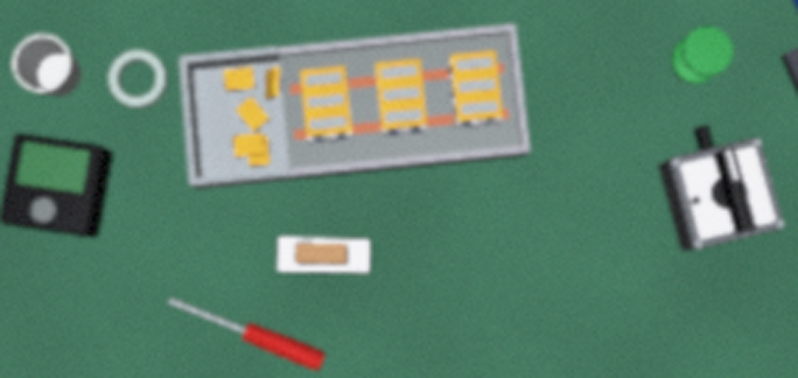

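The final picture shows five chips in the tray: one at (240,79), one upright at (273,82), one at (253,112) and a pair near (252,150). The three blocks stand across both strips, the handle is on, and the scraper stands at (323,254).

```bash
python3 -c "
from cell import bot
print(bot.hand_in())"
```

```text
the job is handed in; nothing more can be done
None
```

The job is done and handed in at about 38 s of robot time, in the order you asked; handing in gave no verdict.

1. **Handle to off:** the bar turned from 14° to 104°, which is the off detent.
2. **Offcuts swept:** one pass with the scraper put all five in the catch tray. The gripper did not touch them. Sideways force on the wrist reached about 22 N mid-sweep, so I raised the scraper 1.5 mm and it dropped away. One offcut rests on edge in the tray, against the drop from the plate.
3. **Scraper put back:** it stands upright on the bench where it started, to within about 2 mm and clear of the station.
4. **Blocks placed:** all three stand upright across both copper strips, at about -88, 0 and +88 mm along the plate. The last measurements put them within about 2 mm of centre and 0.4° of square.
5. **Handle to on:** the bar measured 14.0° at the end, against 14.1° at the start.

In the last top view the bystanders were where they started. I saw no slip in the grip and nothing knocked aside, and none of the final checks failed. The only disagreement was 1–2 mm between the wrist and top cameras on the block positions, which is within the stated calibration.

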